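Refit the switch handle in the latched switch box

ROBOT

A 6-joint arm with a two-finger parallel gripper is mounted at the origin on the work surface. World frame = base frame: x ahead of the robot, y to its left, z up, the work surface at z = 0. Lengths are in m, angles in degrees, forces in N, time in s.
With the tool pointing down it reaches from about 0.325 to 0.85 m from the base axis. Payload 15.5 kg.
Tool frame: the origin (TCP) lies midway between the tips of the shut fingers; the grasp point (between the pads) lies 19 mm behind it; z points along the fingers, y is the line along which they close (so a half turn about z gives the same grasp; the last joint's range is limited). The gripper opens to 91 mm and grips with 3 to 60 N. Pads are 32 mm wide; open, the fingers measure 118 mm over their backs; the gripper's body (76 mm by 178 mm) begins 60 mm behind the grasp point.
Start: joints at [67.237, 28.281, 77.091, -0, 74.628, -5.472], TCP at [0.186, 0.597, 0.214] pointing down, gripper open.
Joint ranges: [-166.48, 166.48], [-47.26, 123.95], [12.59, 153.08], [-70.14, 250.14], [6.76, 159.57], [-176.63, 176.63]. Speed limits (degrees/s): [108.29, 108.29, 147.25, 172.46, 172.46, 172.46].

INTERFACE

Orientations are given as a 3x3 rotation matrix whose columns are the frame's x, y, z axes.
In Python, from bench import ctrl gives the robot as it stands. The module is installed in compiled form; this text tells all that it offers. Calls block until the motion is done:
- ctrl.goto(position, orientation): joint-space move of the TCP to a pose.
- ctrl.move_l(position, vel=0.15, ori=None, contact_N=None): straight line of the TCP; ori=None keeps the orientation; vel is the mean speed in m/s. With contact_N (N) it stops when the force on the tool has changed by that much, and returns True; else False.
- ctrl.movej(angles): joint-space move.
- ctrl.command_gripper(opening): opening from 0.0 (shut) to 1.0 (fully open); the grip force is fixed at half the most; returns when the fingers have stopped.
- ctrl.sleep(seconds).
- ctrl.ik(position, orientation): joint angles nearest the present ones, or None.
- ctrl.read_camera(name): name is "scene" or "top"; returns the picture (400x640x3 uint8, blue, green, red); there is no depth.
- ctrl.camera_params(name): a dict with "fx", "fy", "cx", "cy" (pixels), "pose" (4x4, takes a point from camera to world coordinates). Camera axes: x right, y up, looking along -z (the intrinsics and any distortion apply to the point x, -y, -z); pixel columns grow to the right and rows downward; lengths in m; the calibration is good to about 2 mm. A picture is of the moment at which its call begins. camera_params takes no time and is no camera call.
A pose or a line that the arm cannot do raises ctrl.MotionError and nothing moves.
- ctrl.sign_off(): hands the job in; it is judged then, once.
Readings, each from a call of its own:
- ctrl.current_t(): time.
- ctrl.current_q(): joint angles.
- ctrl.current_dq(): joint speeds.
- ctrl.current_effort(): joint torques, N m.
- ctrl.current_tool_pos(): TCP position.
- ctrl.current_eef_rot(): TCP orientation.
- ctrl.current_contact_force(): force on the tool from outside, world axes, zero at the start.
- ctrl.current_wrist_torque(): the same for the moment, N m.
- ctrl.current_grip_width(): opening from 0.0 (shut) to 1.0 (fully open).
- ctrl.current_grasp_force(): force on a finger pad.
Only numpy, scipy, OpenCV 4.12 (cv2) and the standard library are available. Lean on these libraries where they do the work, as an engineer would, in place of code of your own. Each camera call takes 0.05 s, during which the arm holds its last target. There are 200 camera calls.

TASK

Swing the latch lever on the grey switch box right clear of the lid and fold the lid back well past upright so it stays open. Then take the winged handle with the square plate (not the round knob) and push it fully home onto the square shaft inside, so that it sits flat and upright on the switch body, and let go. Leave the latch clear and the lid open, and do not disturb the other things on the bench.

Things in the scene. Friction and masses are not known exactly. Their poses are not given: they have to be found in the camera images.
- switch_box: shallow grey switch enclosure fixed to the bench, outside 130 (x) x 150 (y) x 50 mm, walls 5 mm, with a grey lid. Origin: centre of its underside; x points from its front (the lid tab) to its hinge side, y to the latch side, z up. Inside, a white switch body 70 x 70 mm, flat top 21 mm above the bench; behind it a terminal strip 22 mm wide, up to 24 mm high
- seat (a point): point on the shaft's axis on the switch body's flat top, 21 mm above the bench, where the centre of the handle's underside comes to rest; axes as the switch box, not as the shaft
- handle: black plastic switch handle, loose, about 90 g: square plate 48 x 48 x 23 mm with an upright wing on top, 58 mm long (its x), 12 mm thick (its y), 26 mm tall; top 49 mm above the underside. Any of the four quarter turns fits the shaft. Origin: centre of the underside, z up. Stands left or right of the box, the round knob on the other side
- wing (a point): middle of the handle's wing, 36 mm above its underside: the place to grip it
- latch (a joint): angle of the steel latch lever about its upright pivot beside the lid: near 0 the arm lies across the lid (along the box's -y) and holds it shut; seen from above it swings clockwise, towards the box's front (-x), clears the lid from 1.3, stop at 1.75. Stiff, stays where left
- latch_pivot (a point): point on the latch lever's upright pivot axis, 59 mm above the bench, 102 mm to +y and 20 mm to -x of the box's centre
- latch_peg (a point): middle of the round upright peg on the latch lever, 12 mm thick, 28 mm tall, 54 mm from the pivot; the lever's arm below it is 14 mm wide, 5 mm thick, its top 64 mm above the bench
- lid (a joint): opening angle of the lid, 0 shut, stop at 2.2 (leaning back behind the box); its hinge is stiff enough to stay where left, it takes under 3 N at the tab
- lid_hinge (a point): middle of the lid's hinge axis (along the box's y), fixed to the box: 65 mm to +x of its centre, 51.5 mm above the bench
- lid_tab (a point): point in the tab sticking out 40 mm from the middle of the lid's front edge; the tab is 18 mm wide (y) and 10 mm thick; the point is 158 mm from the hinge, 12 mm from the tab's end, 56.5 mm above the bench when shut
- round_knob: spare round knob, not wanted: black plastic, 50 mm across at the foot, 38 mm at the grip, 34 mm high; origin centre of underside
- screwdriver: screwdriver 190 mm long with red handle, lying on the bench; bystander
- solder_reel: grey reel 60 mm across, 40 mm high; bystander, origin centre of underside
- pliers: red-handled pliers, about 165 mm long, 16 mm high; bystander
- resistor_box: red parts box 75 x 45 x 24 mm; bystander, origin centre of underside
- capacitor_box: another red parts box 75 x 45 x 24 mm; bystander, origin centre of underside
- multimeter: yellow multimeter 150 x 75 x 34 mm lying flat; bystander, origin centre of underside
- shaft_top (a point): centre of the steel shaft's flat end, 16 mm above the seat. The shaft is square, 14.5 mm across flats, no chamfer, and stands turned at any angle about its vertical axis (not reported: this point's axes are the box's). It is stiff: it holds its angle until turned with about 0.35 N m, so a handle lightly pressed on its end and turned slides over it until it drops on
- bore (a point): mouth of the square bore, centre of the handle's underside: 16 mm across flats, 18 mm deep, flats parallel to the plate's sides
There are look-alikes about, which are no part of the job. Leave any pink look-alike of the handle alone.

How it is judged:
By the outcome, as a careful person would: the job done as asked, in the order asked, and still so for the second after the job is handed in, with the robot touching nothing.
It also fails if it takes over 72 s, if anything falls off the work surface, if the arm or the gripper's body presses on something with over 40 N, if the wrist force passes 120 N, or if a joint passes its speed limit or range.

## Working session

There is one attempt and no reset: what is moved stays moved. The work goes in short steps, each a Python script; the robot and the scene stay as the last script left them, time stands still between calls to the robot, and variables do not carry over. Pictures are saved under pics/ and viewed, at most 10 in all, crops included, and the job is handed in when it is done.

```bash
mkdir -p pics; python3 - <<'E'
from bench import ctrl
import cv2,numpy as np
for n in("scene","top"):
    im=ctrl.read_camera(n); cv2.imwrite(f"pics/{n}0.png",im)
    p=ctrl.camera_params(n); print(n,{k:(np.round(v,4).tolist() if k=="pose" else v) for k,v in p.items()})
print(ctrl.current_t())
E
```

```text
scene {'fx': 443.90535237539774, 'fy': 443.90535237539774, 'cx': 325.44719619625306, 'cy': 197.4314029376585, 'pose': [[-0.5967, -0.4559, 0.6604, 1.3747], [0.8024, -0.3531, 0.4812, 0.515], [0.0138, 0.817, 0.5765, 0.82], [0.0, 0.0, 0.0, 1.0]]}
top {'fx': 403.99200837380744, 'fy': 403.99200837380744, 'cx': 318.7772561864139, 'cy': 198.39746355809578, 'pose': [[-0.0142, 0.9827, -0.1845, 0.3287], [-0.9998, -0.0167, -0.0121, -0.0928], [-0.015, 0.1843, 0.9828, 1.2567], [0.0, 0.0, 0.0, 1.0]]}
0.1
```

View pics/top0.png

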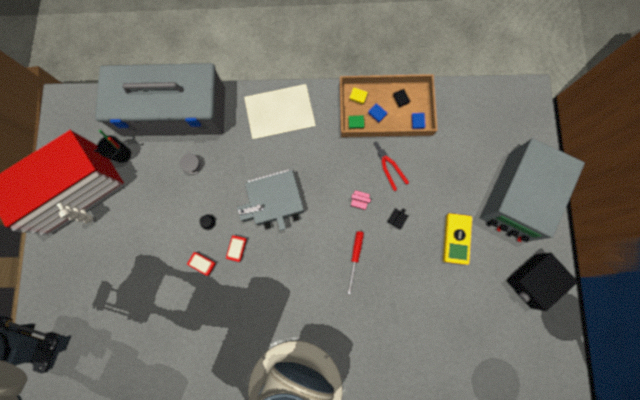

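View pics/scene0.png

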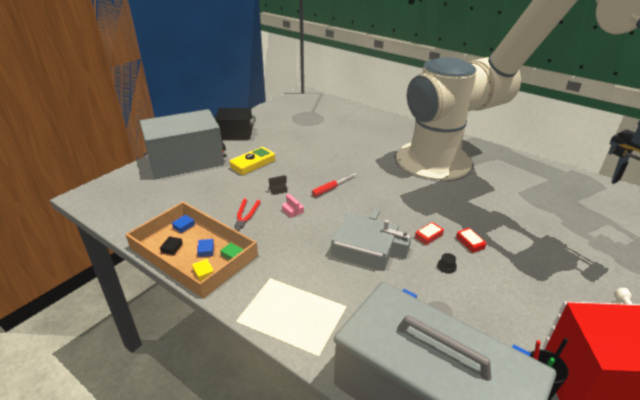

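Top view: the black winged handle is at (398,218). It could be confused with the pink look-alike (360,200), the round knob (207,222) or the black block in the tray (401,98). I choose (398,218). The box is at about (273,197), with the latch lever near (250,210). Next is one close crop of these.

```bash
cat > h.py <<'E'
import cv2,numpy as np
from bench import ctrl
def ray(n,px):
    p=ctrl.camera_params(n);T=np.array(p["pose"])
    d=T[:3,:3]@np.array([(px[0]-p["cx"])/p["fx"],-(px[1]-p["cy"])/p["fy"],-1.])
    return T[:3,3],d
def onplane(n,px,z):
    o,d=ray(n,px); return o+d*(z-o[2])/d[2]
def proj(n,P):
    p=ctrl.camera_params(n);T=np.array(p["pose"])
    c=T[:3,:3].T@(np.array(P)-T[:3,3]); return np.array([p["cx"]-p["fx"]*c[0]/c[2],p["cy"]+p["fy"]*c[1]/c[2]])
def crop(im,x,y,w,h,s): return cv2.resize(im[y:y+h,x:x+w],None,fx=s,fy=s,interpolation=cv2.INTER_CUBIC)
E
python3 - <<'E'
import cv2,numpy as np
from h import crop
t=cv2.imread("pics/top0.png");s=cv2.imread("pics/scene0.png")
a=np.hstack([crop(t,232,160,80,75,5),crop(t,345,180,80,75,5)])
b=np.hstack([crop(s,325,200,90,70,4),crop(s,255,165,90,50,4)[:280] if 0 else crop(s,255,160,90,70,4)])
b=cv2.resize(b,(800,220)) if 0 else np.pad(b[:225],((0,0),(0,80),(0,0)))
cv2.imwrite("pics/c1.png",np.vstack([a,b]))
E
```

```text
(no output)
```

View pics/c1.png

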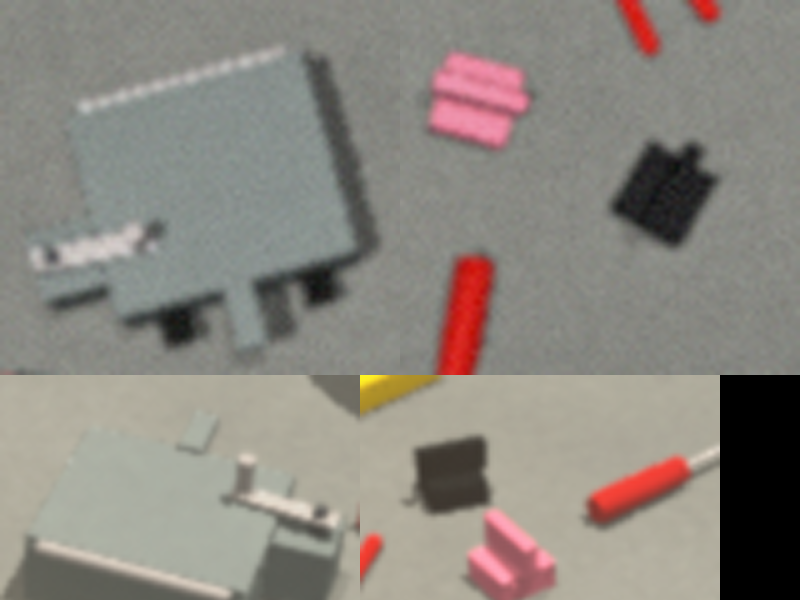

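```bash
python3 - <<'E'
from h import *
from scipy.optimize import least_squares
T={(-65,75):(256.4,224),(-65,-75):(303.6,209.6),(65,-75):(293,170.4),(65,75):(247,181.6),(-105,0):(282.2,229.4)}
S={(65,-75):(332.5,241.25),(65,75):(384.5,255.75),(-65,-75):(348.75,214.25),(-65,75):(398.75,226.25),(-105,0):(376.25,209.25)}
def W(p,b,z): c,s=np.cos(p[2]),np.sin(p[2]); return [p[0]+c*b[0]/1e3-s*b[1]/1e3,p[1]+s*b[0]/1e3+c*b[1]/1e3,z]
def f(p,q): return np.concatenate([proj(n,W(p,b,.0605))-v for n,D in q for b,v in D.items()])
for q in([("top",T)],[("scene",S)],[("top",T),("scene",S)]):
    r=least_squares(f,[.5,.1,.27],args=(q,)); print(r.x.round(4),np.degrees(r.x[2]),r.fun.round(1).tolist())
p=r.x
# latch peg in scene / top
for n in("top","scene"):
  for a in(0,.1,.2):
    x,y=-20-54*np.sin(a),102-54*np.cos(a); print(n,a,proj(n,W(p,(x,y),.064)).round(1),proj(n,W(p,(x,y),.092)).round(1))
  print("pivot",proj(n,W(p,(-20,102),.064)).round(1))
# handle
C=lambda x,y:(345+(x-400)/5,180+y/5)
for z in(0,.012,.023): 
  q=np.array([onplane("top",C(*c),z)[:2] for c in((612,207),(680,243),(718,180),(655,143))]); print(z,q.mean(0).round(4),np.degrees([np.arctan2(*(q[i]-q[i-1])[::-1]) for i in range(4)]).round(1))
a=onplane("scene",(269.5,178),.049);b=onplane("scene",(286.75,175.5),.049);print("wing scene",a.round(4),b.round(4),((a+b)/2).round(4),np.degrees(np.arctan2(*(b-a)[1::-1])),np.linalg.norm(b-a))
print("wingtop end top",onplane("top",C(692,150),.049).round(4))
t=cv2.imread("pics/top0.png")[195:240,375:420]; m=(t.max(2)<55).astype(np.uint8)
c=max(cv2.findContours(m,0,2)[0],key=cv2.contourArea);r=cv2.minAreaRect(c);print(r); print(onplane("top",(r[0][0]+375,r[0][1]+195),.02).round(4))
E
```

```text
[0.5625 0.0548 0.2432] 13.935414327947518 [-0.9, -0.9, 0.5, 0.8, 0.6, -0.7, -1.1, 0.5, 0.9, 0.2]
[0.5712 0.0645 0.2544] 14.578180764474682 [-1.8, -0.7, 1.8, 0.1, -1.3, -1.4, 0.5, -0.4, 0.8, 2.0]
[0.5651 0.0589 0.2492] 14.278358358529767 [-2.1, -1.6, -0.8, -0.2, -0.9, -1.5, -2.6, -0.1, -0.3, -0.7, -2.2, -2.9, 0.9, -2.1, -1.5, -3.2, -0.2, -2.2, 0.4, 0.3]
top 0 [259.4 205.5] [257.8 204. ]
top 0.1 [259.7 207.3] [258.2 205.7]
top 0.2 [259.8 209. ] [258.3 207.5]
pivot [241.9 210.2]
scene 0 [384.6 230.2] [385.6 222. ]
scene 0.1 [385.3 229.1] [386.3 220.9]
scene 0.2 [386.1 228. ] [387.1 219.8]
pivot [404.3 235.4]
0 [ 0.4961 -0.3249] [ 144.3 -119.4  -33.3   57.7]
0.012 [ 0.4945 -0.3227] [ 144.3 -119.4  -33.3   57.7]
0.023 [ 0.493  -0.3206] [ 144.3 -119.4  -33.3   57.7]
wing scene [ 0.5147 -0.3346  0.049 ] [ 0.4695 -0.3008  0.049 ] [ 0.4921 -0.3177  0.049 ] 143.22788413833902 0.05639819857797293
wingtop end top [ 0.5155 -0.3326  0.049 ]
((23.03932762145996, 22.337080001831055), (14.203972816467285, 17.70196533203125), 32.0053825378418)
[ 0.4974 -0.3207  0.02  ]
```

```bash
python3 - <<'E'
from h import *
from scipy.optimize import least_squares
T={(-65,75):(256.4,224),(-65,-75):(303.6,209.6),(65,-75):(293,170.4),(65,75):(247,181.6),(-105,0):(282.2,229.4)}
S={(65,-75):(332.5,241.25),(65,75):(384.5,255.75),(-65,-75):(348.75,214.25),(-65,75):(398.75,226.25),(-105,0):(376.25,209.25)}
def W(p,b,z): c,s=np.cos(p[2]),np.sin(p[2]); return [p[0]+c*b[0]/1e3-s*b[1]/1e3,p[1]+s*b[0]/1e3+c*b[1]/1e3,z]
def f(p):
  z=p[3]; r=[proj(n,W(p,b,z if b[1] else .0615))-np.array(v)+.4 for n,D in(("top",T),("scene",S)) for b,v in D.items()]
  a=p[4]; pg=(-20-54*np.sin(a),102-54*np.cos(a))
  r+=[proj("scene",W(p,pg,.092))-[385.7,219.5],proj("scene",W(p,pg,.064))-[385.6,228.2],proj("top",W(p,pg,.092))-[262.5,205.6],proj("top",W(p,(-20,102),.066))-[241.3,210.3]]
  return np.concatenate(r)
r=least_squares(f,[.5,.1,.27,.055,.1],loss="soft_l1"); print(r.x.round(4),np.degrees(r.x[2])); print(f(r.x).round(1).reshape(-1,2).tolist())
E
```

```text
[0.5643 0.0574 0.2489 0.0517 0.125 ] 14.262873944457153
[[-0.7, -0.6], [0.3, 0.9], [0.2, -0.2], [-1.1, 1.1], [0.5, -0.1], [-2.2, -0.3], [0.6, 0.5], [-1.5, -0.7], [-0.5, 0.4], [0.5, 0.1], [0.4, 0.7], [-0.5, 0.2], [-3.8, 0.8], [0.9, 0.0]]
```

```bash
cat >> h.py <<'E'
BX=np.array([.5643,.0574]);TH=.2489
def bw(b,z):
    c,s=np.cos(TH),np.sin(TH); return np.array([BX[0]+c*b[0]-s*b[1],BX[1]+s*b[0]+c*b[1],z])
def down(yaw):  # tool y axis at world yaw (rad)
    y=np.array([np.cos(yaw),np.sin(yaw),0]);z=np.array([0,0,-1.]);return np.column_stack([np.cross(y,z),y,z])
def st(*m):
    print(*m,"t",round(ctrl.current_t(),2),"tcp",np.round(ctrl.current_tool_pos(),4),"F",np.round(ctrl.current_contact_force(),1),"w",round(ctrl.current_grip_width(),3),"q6",np.round(ctrl.current_q()[5]))
E
cat > latch.py <<'E'
from h import *
peg=lambda a,z:bw((-.020-.054*np.sin(a),.102-.054*np.cos(a)),z)
def R(a): # tangent in box frame (-cos a, sin a), sign s
    return down(np.arctan2(np.sin(a),-np.cos(a))+TH+SG*np.pi)
for SG in(0,1):
    print(SG,[None if (q:=ctrl.ik(peg(a,.07),R(a))) is None else np.round(q).tolist() for a in(.1,.9,1.7)])
E
python3 latch.py
```

```text
0 [[4.0, 32.0, 98.0, -0.0, 50.0, 176.0], [6.0, 30.0, 104.0, -0.0, 46.0, -137.0], [10.0, 29.0, 105.0, -0.0, 45.0, -87.0]]
1 [[4.0, 32.0, 98.0, -0.0, 50.0, -4.0], [6.0, 30.0, 104.0, -0.0, 46.0, 43.0], [10.0, 29.0, 105.0, -0.0, 45.0, 93.0]]
```

```bash
sed -i '/^for SG/,$d' latch.py; cat >> latch.py <<'E'
SG=1
ctrl.command_gripper(.30)
ctrl.goto(peg(.12,.16),R(.12))
print(ctrl.move_l(peg(.12,.071),vel=.12,contact_N=8)); st()
E
cat > l2.py <<'E'
from latch import *
E
python3 latch.py
```

```text
False
t 4.22 tcp [0.5271 0.0979 0.0715] F [ 0.4 -1.  -0.2] w 0.298 q6 -3.0
```

```bash
python3 - <<'E'
from h import *
peg=lambda a,z:bw((-.020-.054*np.sin(a),.102-.054*np.cos(a)),z)
R=lambda a:down(np.arctan2(np.sin(a),-np.cos(a))+TH+np.pi)
for a in np.linspace(.12,1.72,9)[1:]:
    ctrl.move_l(peg(a,.071),vel=.08,ori=R(a)); print(round(a,2),np.round(ctrl.current_contact_force(),1))
st()
ctrl.move_l(peg(1.65,.071),vel=.1); ctrl.move_l(peg(1.65,.15),vel=.2); st()
cv2.imwrite("pics/t2.png",crop(ctrl.read_camera("top"),215,150,120,100,3)); cv2.imwrite("pics/s2.png",crop(ctrl.read_camera("scene"),310,170,120,100,3))
cv2.imwrite("pics/c2.png",np.hstack([cv2.imread("pics/t2.png"),cv2.imread("pics/s2.png")]))
E
```

```text
0.32 [ 0.2 -0.   0.1]
0.52 [ 0.7 -1.   0.2]
0.72 [ 0.5  0.1 -0.9]
0.92 [ 0.  -0.4  0.5]
1.12 [ 1.  -0.2  0. ]
1.32 [ 0.3 -0.7  0.4]
1.52 [ 0.7  0.  -0.4]
1.72 [ 1.2 -0.8 -0.3]
t 7.03 tcp [0.4663 0.1457 0.071 ] F [ 1.2 -0.8 -0.3] w 0.301 q6 94.0
t 7.82 tcp [0.4667 0.1422 0.1503] F [ 0.5 -0.1  0.2] w 0.302 q6 94.0
```

View pics/c2.png

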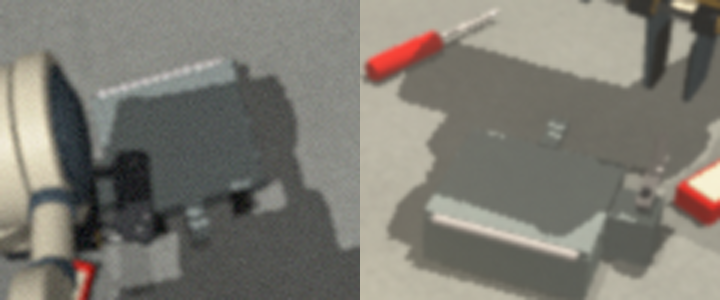

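```bash
python3 - <<'E'
from h import *
for a in(.12,1.3,1.6,1.75):
    b=(-.020-.054*np.sin(a),.102-.054*np.cos(a));print(a,[((proj("scene",bw(b,z))-[310,170])*3+[360,0]).round() for z in(.064,.092)])
# move to above tab pose, out of shade
t=bw((-.093,0),.042);R=down(TH+np.pi/2)
for s in(0,1):
  for b,z in(((-.093,0),.042),((.065+.08,0),.17)): print(s,ctrl.ik(bw(b,z),down(TH+np.pi/2+s*np.pi)))
E
```

```text
0.12 [array([585., 175.]), array([588., 151.])]
1.3 [array([640., 157.]), array([644., 133.])]
1.6 [array([658., 160.]), array([662., 136.])]
1.75 [array([667., 163.]), array([671., 139.])]
0 [-3.04139398e+00  3.17001291e+01  1.08099403e+02 -2.54444375e-14
  4.02004681e+01 -1.07302314e+02]
0 [ 2.71726840e+00  3.75577180e+01  6.63844820e+01 -2.54444375e-14
  7.60578000e+01 -1.01543651e+02]
1 [-3.04139398e+00  3.17001291e+01  1.08099403e+02 -2.54444375e-14
  4.02004681e+01  7.26976865e+01]
1 [ 2.71726840e+00  3.75577180e+01  6.63844820e+01 -2.54444375e-14
  7.60578000e+01  7.84563489e+01]
```

```bash
python3 - <<'E'
from h import *
R=down(TH+np.pi*1.5)
ctrl.command_gripper(.34)
def tab(f): return bw((.065-.158*np.cos(f)+.005*np.sin(f),0),.0515+.158*np.sin(f)+.005*np.cos(f)-.0145)
ctrl.goto(tab(0)+[0,0,.09],R)
print(ctrl.move_l(tab(0),vel=.12,contact_N=8)); st()
ctrl.command_gripper(0); st("grip"); print(ctrl.current_grasp_force())
for f in np.linspace(0,.4,3)[1:]:
    ctrl.move_l(tab(f),vel=.1); st(round(f,2))
E
```

```text
False
t 9.62 tcp [0.4745 0.0348 0.0425] F [ 0.2 -0.7  0.5] w 0.339 q6 73.0
grip t 9.98 tcp [0.4743 0.0352 0.0425] F [-0.3 12.3  3.3] w 0.193 q6 73.0
29.952433705329895
0.2 t 10.45 tcp [0.4781 0.0363 0.074 ] F [-0.3 10.2 -0.7] w 0.194 q6 73.0
0.4 t 10.92 tcp [0.4879 0.039  0.1037] F [-1.2 10.6 -0.7] w 0.193 q6 73.0
```

```bash
python3 - <<'E'
from h import *
def tab(f): return bw((.065-.158*np.cos(f)+.005*np.sin(f),0),.0515+.158*np.sin(f)+.005*np.cos(f)-.0145)
for f in np.linspace(.4,2.08,9)[1:]:
    ctrl.move_l(tab(f),vel=.15); print(round(f,2),np.round(ctrl.current_contact_force(),1),round(ctrl.current_grip_width(),3))
ctrl.command_gripper(.4); st()
ctrl.move_l(tab(f)+[0,0,.08],vel=.25)
ctrl.goto([.45,-.25,.25],down(TH+np.pi)); st()
im=ctrl.read_camera("top");s=ctrl.read_camera("scene");cv2.imwrite("pics/top3.png",im);cv2.imwrite("pics/scene3.png",s)
cv2.imwrite("pics/c3.png",np.hstack([crop(im,230,155,80,100,5),crop(s,320,160,80,100,5)]))
E
```

```text
0.61 [-3.7 10.8  1.8] 0.197
0.82 [-6.  12.9  5.2] 0.193
1.03 [-5.6 13.9  7.9] 0.191
1.24 [-5.1 16.6  6.8] 0.192
1.45 [-5.1 18.8  6. ] 0.195
1.66 [-4.1 22.2  6.5] 0.193
1.87 [-3.7 25.1  5.8] 0.195
2.08 [-2.5 27.1  6. ] 0.194
t 14.41 tcp [0.7061 0.0931 0.1725] F [0.4 0.5 0.3] w 0.398 q6 78.0
t 16.45 tcp [ 0.4506 -0.2497  0.2499] F [ 1.   0.5 -0.5] w 0.4 q6 130.0
```

View pics/c3.png

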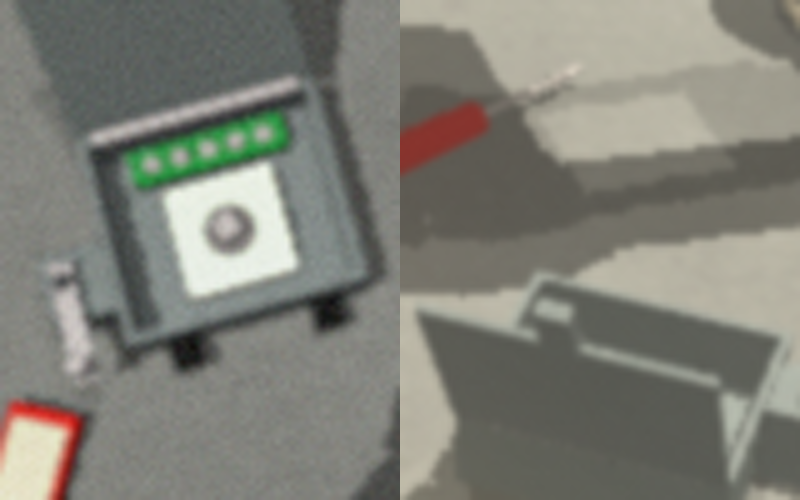

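```bash
python3 - <<'E'
from h import *
im=np.mean([ctrl.read_camera("top").astype(float) for _ in range(12)],0);np.save("avg.npy",im)
x0,y0=250,180;s=8
g=cv2.resize(im[y0:y0+50,x0:x0+50],None,fx=s,fy=s,interpolation=cv2.INTER_CUBIC).mean(2)
P=lambda c:((c[0]+.5)/s-.5+x0,(c[1]+.5)/s-.5+y0)
m=(g>185).astype(np.uint8)
c=max(cv2.findContours(m,0,2)[0],key=cv2.contourArea);r=cv2.minAreaRect(cv2.convexHull(c))
bx=cv2.boxPoints(r);w=np.array([onplane("top",P(b),.021)[:2] for b in bx])
print("white",r,P(r[0]),onplane("top",P(r[0]),.021).round(4)); print([ (round(float(np.hypot(*(w[i]-w[i-1]))),4),round(float(np.degrees(np.arctan2(*(w[i]-w[i-1])[::-1]))),2)) for i in range(4)])
fill=cv2.fillPoly(np.zeros_like(m),[np.int32(bx)],1); fill=cv2.erode(fill,np.ones((25,25)))
d=((g<170)&(fill>0)).astype(np.uint8);n,l,stt,cen=cv2.connectedComponentsWithStats(d);k=1+stt[1:,4].argmax()
hull=cv2.convexHull(np.argwhere(l==k)[:,::-1].astype(np.int32));(cc,rad)=cv2.minEnclosingCircle(hull);M=cv2.moments(hull);mc=(M["m10"]/M["m00"],M["m01"]/M["m00"])
print("disc",P(cc),rad/s,P(mc),onplane("top",P(mc),.021).round(4))
reg=cv2.fillPoly(np.zeros_like(m),[hull],1);reg=cv2.erode(reg,np.ones((21,21)))
v=g[reg>0];print(np.percentile(v,[5,25,50,75,95]))
b=((g>np.percentile(v,50))&(reg>0)).astype(np.uint8);n,l,stt,cen=cv2.connectedComponentsWithStats(b);k=1+stt[1:,4].argmax();print("bright",P(cen[k]),stt[k],onplane("top",P(cen[k]),.037).round(4),cv2.minAreaRect(np.argwhere(l==k)[:,::-1].astype(np.int32)))
print("box rel (white)",[ (np.array([[np.cos(TH),np.sin(TH)],[-np.sin(TH),np.cos(TH)]])@(onplane("top",P(r[0]),.021)[:2]-BX)).round(4)])
cv2.imwrite("pics/c4.png",cv2.convertScaleAbs(cv2.resize(im[192:216,264:288],None,fx=22,fy=22,interpolation=cv2.INTER_CUBIC)))
E
```

```text
white ((206.84329223632812, 168.74346923828125), (177.2424774169922, 182.49607849121094), 74.18862915039062) (275.417911529541, 200.65543365478516) [0.5558 0.0576 0.021 ]
[(0.0704, 16.11), (0.0712, -74.78), (0.0705, -164.47), (0.0705, 105.1)]
disc (275.57668113708496, 200.5020580291748) 4.937007427215576 (275.56954238084904, 200.5251003471469) [0.5562 0.0571 0.021 ]
[111.10689277 125.03996776 152.07103539 177.68170362 190.88174558]
bright (np.float64(274.8700145914397), np.float64(199.7766293774319)) [ 182  143   40   38 1028] [0.5557 0.0573 0.037 ] ((202.04055786132812, 161.75674438476562), (32.43309020996094, 36.3855094909668), 54.46232223510742)
box rel (white) [array([-0.0082,  0.0022])]
```

View pics/c4.png

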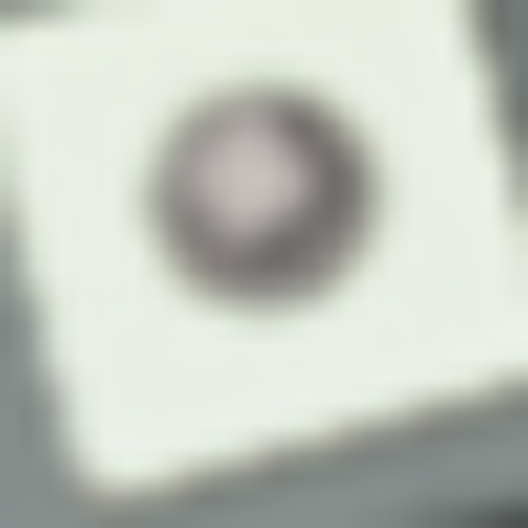

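```bash
python3 - <<'E'
from h import *
H=np.array([.4925,-.3195]);y=np.radians(144.5)
def best(p,yaw):
    c=[(abs(q[5]),k) for k in(0,1,-1) if (q:=ctrl.ik(p,down(yaw+k*np.pi))) is not None];return down(yaw+min(c)[1]*np.pi)
P=lambda z:np.array([*H,z])
R1=best(P(.1),y);ctrl.command_gripper(1.0)
ctrl.goto(P(.10),R1);print(ctrl.move_l(P(.028),vel=.1,contact_N=6));st()
ctrl.command_gripper(0);st("len");ctrl.command_gripper(1.0)
ctrl.move_l(P(.075),vel=.2)
R2=best(P(.075),y-np.pi/2);print(np.degrees(np.arctan2(R2[1,1],R2[0,1])))
ctrl.command_gripper(.5)
ctrl.goto(P(.075),R2);print(ctrl.move_l(P(.0255),vel=.1,contact_N=6));st()
ctrl.command_gripper(0);st("wing");print(ctrl.current_grasp_force())
E
```

```text
False
t 21.04 tcp [ 0.4928 -0.3197  0.0284] F [0.2 0.2 0.9] w 0.998 q6 -3.0
len t 21.65 tcp [ 0.4926 -0.3196  0.0281] F [-0.2 -0.5  3.6] w 0.635 q6 -3.0
-125.5
True
t 25.56 tcp [ 0.4916 -0.3188  0.0232] F [-0.5  0.1  8.4] w 0.499 q6 87.0
wing t 26.17 tcp [ 0.492  -0.3189  0.0233] F [1.3 1.  7.6] w 0.132 q6 87.0
31.17793494835496
```

```bash
python3 - <<'E'
from h import *
p=np.array(ctrl.current_tool_pos());ctrl.move_l([p[0],p[1],.15],vel=.25);st("lift")
S=np.array([.5560,.0572])
R=down(np.radians(-135))
print(ctrl.ik([*S,.15],R))
ctrl.goto([*S,.15],R);ctrl.move_l([*S,.068],vel=.15);st()
print(ctrl.move_l([*S,.046],vel=.03,contact_N=5));st()
E
```

```text
lift t 26.82 tcp [ 0.4917 -0.3187  0.1497] F [-0.3  0.6 -1.8] w 0.129 q6 87.0
[-2.47375619e-01  2.71341425e+01  9.09648828e+01 -2.54444375e-14
  6.19009747e+01  1.34752624e+02]
t 28.95 tcp [0.5565 0.0569 0.0686] F [ 0.2 -0.8 -0.7] w 0.131 q6 135.0
True
t 29.38 tcp [0.5566 0.0572 0.0598] F [-0.8 -0.5 10.8] w 0.13 q6 135.0
```

```bash
cat > search.py <<'E'
from h import *
S=np.array([.5560,.0572]);z=.0592;s=1
pts=[(0,0)]+[(r*np.cos(a),r*np.sin(a)) for r,n in((.0009,6),(.0018,11)) for a in np.arange(n)*2*np.pi/n]
yaws=[-147,-123];t0=ctrl.current_t();ok=False
for i,d in enumerate(pts):
    for yw in ([-135-4,-135-12] if i==0 else np.linspace(yaws[s],yaws[1-s],4)[1:] if i>1 else (-129,-123)):
        if i==0 or 1: ctrl.move_l([S[0]+d[0],S[1]+d[1],z],vel=.05,ori=down(np.radians(yw)))
        F=ctrl.current_contact_force()
        if F[2]<2.5:
            ok=True;break
    s=1-s
    print(i,np.round(d,4),round(float(yw)),np.round(F,1),round(ctrl.current_t()-t0,2))
    if ok or ctrl.current_t()-t0>9: break
st()
E
python3 search.py
```

```text
0 [0 0] -147 [-0.   0.3 13.2] 0.54
1 [0.0009 0.    ] -123 [-0.9  0.8 14.2] 1.27
2 [0.0005 0.0008] -147 [ 0.7 -1.8 13.6] 2.14
3 [-0.0004  0.0008] -123 [ 0.2 -0.6 10.9] 3.02
4 [-0.0009  0.    ] -147 [0.4 0.6 7.6] 3.89
5 [-0.0005 -0.0008] -123 [-0.9 -0.4 12.7] 4.77
6 [ 0.0005 -0.0008] -147 [-0.8 -1.6 14.4] 5.64
7 [0.0018 0.    ] -123 [-1.2 -0.1 14.9] 6.52
8 [0.0015 0.001 ] -147 [-0.7 -1.8 14.5] 7.39
9 [0.0007 0.0016] -123 [-0.1  0.4 13.6] 8.27
10 [-0.0003  0.0018] -147 [ 0.6 -0.9 12. ] 9.14
t 38.52 tcp [0.557  0.0589 0.0599] F [ 0.6 -0.9 12. ] w 0.129 q6 147.0
```

```bash
python3 - <<'E'
from h import *
im=np.load("avg.npy");s=16;x0,y0=266,192
g=cv2.resize(im[y0:y0+20,x0:x0+20],None,fx=s,fy=s,interpolation=cv2.INTER_CUBIC).mean(2)
reg=np.zeros(g.shape,np.uint8);cv2.circle(reg,(int((275.57-x0+.5)*s),int((200.52-y0+.5)*s)),int(3.6*s),1,-1)
for th in(150,160,165,170,175,180,185):
    b=((g>th)&(reg>0)).astype(np.uint8);n,l,t,c=cv2.connectedComponentsWithStats(b);
    k=l[int((274.9-x0+.5)*s) and int((199.8-y0+.5)*s),int((274.9-x0+.5)*s)]
    if k==0: continue
    q=np.argwhere(l==k)[:,::-1]-c[k];r=np.hypot(*q.T);a=np.arctan2(q[:,1],q[:,0])
    m4=(r**4*np.exp(4j*a)).sum()/(r**4).sum();px=(c[k]+.5)/s-.5+[x0,y0]
    ang=np.angle(m4)/4 # corner direction in image
    w=onplane("top",px,.037);w2=onplane("top",px+3*np.array([np.cos(ang),np.sin(ang)]),.037)-w
    print(th,t[k][4]/s/s,w.round(4)[:2],"flat yaw mod90",round(np.degrees(np.arctan2(w2[1],w2[0]))%90-45,1),abs(m4).round(3))
print("expected area px",(.0145*404/1.22)**2)
E
```

```text
150 18.80859375 [0.5562 0.0577] flat yaw mod90 35.9 0.177
160 15.7890625 [0.5566 0.0578] flat yaw mod90 35.6 0.195
165 13.63671875 [0.5565 0.0577] flat yaw mod90 38.1 0.201
170 11.3671875 [0.5564 0.0576] flat yaw mod90 37.3 0.183
175 9.19140625 [0.5564 0.0575] flat yaw mod90 37.8 0.166
180 6.9609375 [0.5563 0.0574] flat yaw mod90 39.5 0.143
185 4.60546875 [0.5561 0.0572] flat yaw mod90 43.5 0.105
expected area px 23.05574039236765
```

```bash
cat > spiral.py <<'E'
from h import *
import sys
cx,cy,yaw0,tmax,zc=map(float,sys.argv[1:6]);t0=ctrl.current_t();a=0.;i=0;log=[];ok=False
while ctrl.current_t()-t0<tmax:
    r=.0007*a/(2*np.pi);yw=yaw0+3*np.sin(i*np.pi/3)
    ctrl.move_l([cx+r*np.cos(a),cy+r*np.sin(a),zc],vel=.012,ori=down(np.radians(yw)))
    F=ctrl.current_contact_force();log.append((round(1e3*r*np.cos(a),1),round(1e3*r*np.sin(a),1),round(float(yw)-yaw0),round(float(F[2]),1)))
    if F[2]<2.5 and i: ok=True;break
    a+=min(1.2,.0009/max(r,.0004));i+=1
print(i,ok,log[:3],sorted(log,key=lambda l:l[3])[:6]);st()
E
python3 spiral.py .5555 .0573 -143 6 .0588
```

```text
15 True [(np.float64(0.0), np.float64(0.0), 0, 16.7), (np.float64(0.0), np.float64(0.1), 3, 15.6), (np.float64(-0.2), np.float64(0.2), 3, 15.3)] [(np.float64(-0.2), np.float64(1.6), 0, -0.0), (np.float64(-1.0), np.float64(0.1), 3, 9.9), (np.float64(-0.8), np.float64(-0.8), 0, 12.8), (np.float64(-0.4), np.float64(-0.2), 0, 14.6), (np.float64(-0.4), np.float64(0.8), 3, 14.8), (np.float64(0.7), np.float64(1.3), 3, 14.8)]
t 42.56 tcp [0.5552 0.0586 0.0588] F [-0.9 -1.7 -0. ] w 0.128 q6 143.0
```

```bash
python3 - <<'E'
from h import *
p=np.array(ctrl.current_tool_pos())
print(ctrl.move_l([p[0],p[1],.0425],vel=.03,contact_N=14));st()
E
```

```text
True
t 43.05 tcp [0.5548 0.0586 0.0442] F [-2.4 -0.9 10.8] w 0.132 q6 143.0
```

Seated: the TCP is at 0.0442, exactly the expected height. I'll release, back off and check.

```bash
python3 - <<'E'
from h import *
ctrl.move_l([.5550,.0586,.0438],vel=.02,contact_N=12);st("press")
ctrl.command_gripper(.4);st("open")
p=np.array(ctrl.current_tool_pos());ctrl.move_l([p[0],p[1],.16],vel=.15)
ctrl.goto([.40,-.22,.30],down(np.radians(-135)));st()
im=ctrl.read_camera("top");s=ctrl.read_camera("scene")
cv2.imwrite("pics/c5.png",np.hstack([crop(im,230,150,80,100,5),crop(s,320,160,80,100,5)]))
E
```

```text
press t 43.3 tcp [0.5549 0.0586 0.0442] F [-7.6 -2.5 21.4] w 0.13 q6 143.0
open t 43.87 tcp [0.557  0.0591 0.0443] F [3.4 3.6 8.6] w 0.403 q6 143.0
t 46.11 tcp [ 0.4003 -0.2195  0.2995] F [ 0.7  0.1 -0. ] w 0.401 q6 99.0
```

View pics/c5.png

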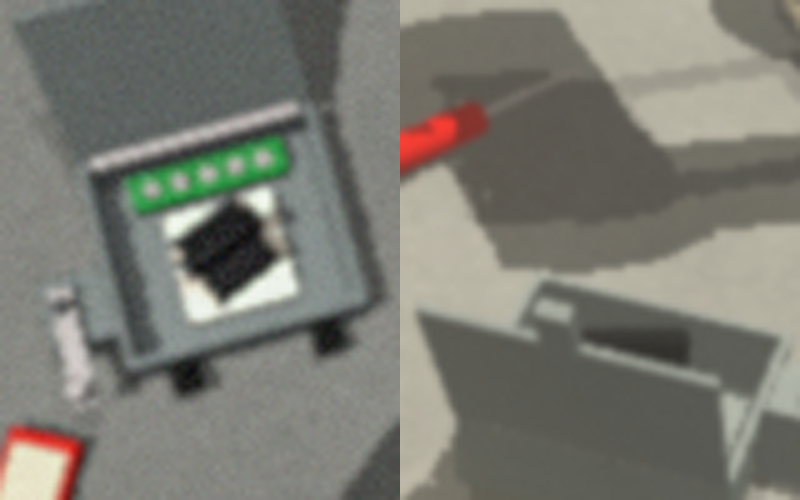

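The picture shows the handle seated square on the white body at crop (228,250). The latch is clear at (70,345), the lid is folded back, and the gripper is touching nothing.

```bash
python3 -c "
from bench import ctrl
print(ctrl.sign_off())"
```

```text
the job is handed in; nothing more can be done
None
```

The job is handed in at about 46 s: the latch is clear, the lid is folded back and staying open, and the winged handle is fully home on the shaft and released; I saw no sign of anything else being disturbed, though I didn't re-check the bystanders one by one.

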